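# Hold a bar home in a drilling jig against its sprung ejector

### The arm

A 6-joint arm with a two-finger parallel gripper is mounted at the origin on the work surface; the furniture and walls round the work are solid. World frame = base frame: x ahead of the robot, y to its left, z up, the work surface at z = 0. Lengths are in mm, angles in degrees, forces in N, time in s.
With the tool pointing down it reaches from about 350 to 850 mm from the base axis. Payload 8.1 kg.
Tool frame: the origin (TCP) lies between the finger pads; the fingertips stand ahead of it and the grasp point (between the pads) lies 2 mm behind it (nose_length is the z of the fingertips in the tool frame, in mm); z points along the fingers, y is the direction in which the jaws open and shut (so a half turn about z gives the same grasp; the last joint's range is limited). The gripper opens to 85 mm and grips with 20 to 120 N. Pads are 22 mm wide; open, the fingers measure 114 mm over their backs; the gripper's body (76 mm by 85 mm) begins 54 mm behind the grasp point. The pads swing forward as they close: fully open they stand 13 mm farther back than shut.
Start: joints at [-67.976, 7.471, 85.268, -0, 87.261, -4.893], TCP at [271.644, -534.99, 248.292] pointing down, gripper open.
Joint ranges: [-169.43, 169.43], [-51.17, 129.36], [1.28, 143.12], [-76.62, 256.62], [0, 156.53], [-152.29, 152.29]. Speed limits (degrees/s): [136.94, 136.94, 159.86, 180, 180, 180].

### API

Orientations are given as [roll, pitch, yaw] about the fixed x, y, z axes, in that order (R = Rz(yaw) Ry(pitch) Rx(roll)).
In Python, from bench import * gives the robot as it stands.
- The arm moves only by the tool jog_arm, never from a script. Its argument "plan" is a list of rows, each a list of 3 entries, a list of its own where there are three numbers: the turn, a rotation vector about the tool's x, y, z in degrees, then the shift along the tool's x, y, z in m, then the gripper's target within -1 to 1 (fully open at 1, half-way at 0, shut at -1). A call has 1 to 12 rows; each row is the pose to reach, as a shift and turn from the pose commanded when the call began, along the tool's axes at that moment; what a row does not reach only later rows make up. A row lasts 1/8 s, in which the tool goes at most 62.5 mm and 10.7 degrees, less where a joint would pass 70% of its speed; a pose out of reach is approached as far as the arm can. A call with a gripper value outside its range is refused whole. The fingers move at their own pace and stop on an object; "force" is the grip in N (left out, the last holds). Time passes only in rows, so rows that repeat a pose let the fingers close. It gives the time, the measured TCP pose, the force and the opening at its end, in the units of the state.
- sense(): the state, without advancing time (a new reading comes with each control period).
- snapshot(name): name is "scene" or "top" or "wrist"; returns (picture, depth): 480x640x3 uint8, blue, green, red; 480x640 float32, mm along the optical axis (not along the pixel's ray), 0 where there is no reading.
- camera_info(name): a dict with "fov_y" (degrees; the focal length in pixels is half the picture's height over the tangent of half this angle, whatever the lens; pixels are square), "cx", "cy" (the principal point, pixels), "origin" and "orientation" of the camera in the world. Camera axes: x right, y down, z forward; pixel columns grow to the right and rows downward; lengths in mm; the calibration is good to about 2 mm. A picture is of the moment at which its call begins: read the wrist's pose just before it. camera_info takes no time and is no camera call; for the wrist camera it gives the pose at the moment of the call.
- hand_in(): hands the job in, once; it reports no verdict.
The state is a dict: "time": time; "joint_pos": joint angles; "qd": joint speeds; "joint_efforts": joint torques, N m; "tool_pos": TCP position; "tcp_rot": TCP orientation; "ft_force": force on the tool from outside, world axes, zero at the start; "wrist_torque": the same for the moment, N m; "finger_gap": finger opening in mm.
Only numpy, scipy, OpenCV 4.12 (cv2) and the standard library are available. Lean on these libraries where they do the work, as an engineer would, in place of code of your own. Each camera call takes 0.05 s, during which the arm holds its last target.

### The job

Pick up the square wooden bar (not the shorter, thinner stick) and lay it on the bed of the drilling jig, flush against the low aluminium fence and still short of the sprung plunger. Then slide it along the fence, under the drill bush, pushing the plunger in until the end of the bar bears on the steel stop block. Finish holding it there, flush with the fence and pressed lightly but surely against the stop, ready to be drilled: do not let go, do not ram the stop, and leave everything else on the bench where it is.

Things in the scene. Friction and masses are not known exactly. Their poses are not given: they have to be found in the camera images.
- square_bar: Loose pale wooden bar of square section, 31 wide (its x) x 165 long (its y) x 31 high, about 75 g, lying on the bench. Origin at the centre of its underside, z up.
- stick_end: Loose brown stick, 22 x 110 (its y) x 20 mm, lying on the bench; looks like a short bar but is not wanted. Origin at the centre of its underside.
- jig: Drilling jig, fixed to the bench, its fence on the far side and its stop at the right end. Origin at the centre of the bed, on the bench top; x points to the fence side, y away from the stop, z up (all jig figures below are in this frame, mm). Plywood bed, top at z = 12, x = -44 to 52, y = -145 to 145.
- fence_face (a point): Middle of the working face of the jig's aluminium fence, which is 8 mm high above the bed (top at z = 20), 20 thick, face at x = 15.5, running along y from -104 to 132. A bar flush against it has its centre line at x = 0.
- drill_bush (a point): Centre of the underside (z = 50) of the steel drill bush, 16 mm in diameter, top at z = 64, at x = 0, y = -82. Carried by a blue arm (y = -94 to -70, z = 52 to 62, x = -16 to 50) on a post behind the fence (x = 36 to 50, y = -96 to -68). The bar on the bed passes under it with 7 mm to spare but cannot be lowered there.
- bar_home (a point): Where the centre of the bar's underside is when the bar is fully home: x = 0, y = -17.5, z = 12 in the jig's frame. The bar is clear of the plunger while its centre is beyond y = -2, and clear of the bush arm, so that it can be laid down, beyond y = 15 (y = 40 is a good place).
- jig_stop: Steel stop block on the jig, 56 wide x 26 thick x 32 high on the bed, with a brass barrel behind it. Same origin and axes as the jig; its flat stop face looks to the jig's +y and lies at y = -100 mm. Do not press on it with more than 60 N.
- plunger_nose (a point): Middle of the nose of the sprung plunger, a dark steel pin 12 mm in diameter at x = 0, z = 27.5 in the jig's frame (the middle of the bar's end), standing 15 mm out of the stop face at rest (y = -85). Moves with the pin.
- plunger (a joint): How far the plunger is pushed in, m: 0 at rest, 0.015 when its nose is flush with the stop face and the bar bears on the stop block, which ends the travel. Spring: about 3 N at the start, 8 N at 0.015; it pushes the bar back out when let go.
- sanding_block: Bystander: brown sanding block, 60 x 97 x 26 mm, loose, at the back of the bench.
- wax_tin: Bystander: round yellow-green tin, 69 mm in diameter, 59 mm high, loose, at the back of the bench.

How it is judged:
By the outcome, as a careful person would: the job done as asked, in the order asked, and still so for the second after the job is handed in, while the arm keeps its last pose, push and grip.
It also fails if it takes over 69 s, if anything falls off the work surface, if the arm or the gripper's body presses on something with over 40 N, if the wrist force passes 120 N, or if a joint passes its speed limit or range.

## Working session

There is one attempt and no reset: what is moved stays moved. The work goes in short steps, Python scripts to look and compute and a tool call to move; the robot and the scene stay as the last step left them, time stands still between calls to the robot, and variables do not carry over. Pictures are saved under pics/ and viewed, and the job is handed in when it is done.

Besides the shell and the picture viewer there is one more tool, called after "Call:" in YAML: its name, and indented under it one key for each argument. jog_arm: Moves the arm, as the interface text tells. Its arguments: {"type":"object","properties":{"plan":{"type":"array","items":{"type":"array"}},"force":{"type":"number"}},"required":["plan"]}

```bash
mkdir -p pics; ls; python3 - <<'E'
from bench import *
import cv2
s=sense(); print(s)
for n in ["scene","top","wrist"]:
    print(n,camera_info(n))
    p,d=snapshot(n); cv2.imwrite(f"pics/{n}0.png",p)
    import numpy as np; np.save(f"pics/{n}0d.npy",d)
E
```

```text
pics
{'time': 0.0, 'joint_pos': array([-6.79756997e+01,  7.51629585e+00,  8.53306976e+01,  3.33388046e-04,
        8.72604342e+01, -4.89273069e+00]), 'qd': array([-0.06398208, -0.04981001,  0.03623659, -0.02240355,  0.00319475,
       -0.09344221]), 'joint_efforts': array([ 3.22886926e-04, -5.69395101e+01, -5.00546801e+01, -1.96686638e-04,
        1.45080415e-02,  1.02734589e-05]), 'tool_pos': array([ 271.44787707, -534.49873592,  247.2184185 ]), 'tcp_rot': array([-1.79892992e+02, -9.49431874e-03,  2.69170059e+01]), 'ft_force': array([ 0.81777357,  0.21177638, -0.29855014]), 'wrist_torque': array([-0.02734068, -0.04561826, -0.01831543]), 'finger_gap': 85.18814317937435}
scene {'fov_y': 54.2001403659038, 'cx': 317.7069592153422, 'cy': 239.6253612097662, 'origin': array([ 29.91970832, 547.69243048, 430.78943181]), 'orientation': array([-115.21491832,    1.03043459, -133.11631209])}
top {'fov_y': 47.13376344891594, 'cx': 315.062832935434, 'cy': 243.1618026970933, 'origin': array([ 393.9531619 ,   14.19823698, 1154.44036197]), 'orientation': array([-168.85975602,   -1.61885546,  -91.12679895])}
wrist {'fov_y': 70.64910873128477, 'cx': 319.2036357652007, 'cy': 231.28725236747508, 'origin': array([ 344.68785832, -496.70436968,  373.08085888]), 'orientation': array([ 1.61160888e+02,  5.20884190e-02, -6.30775888e+01])}
```

View pics/top0.png

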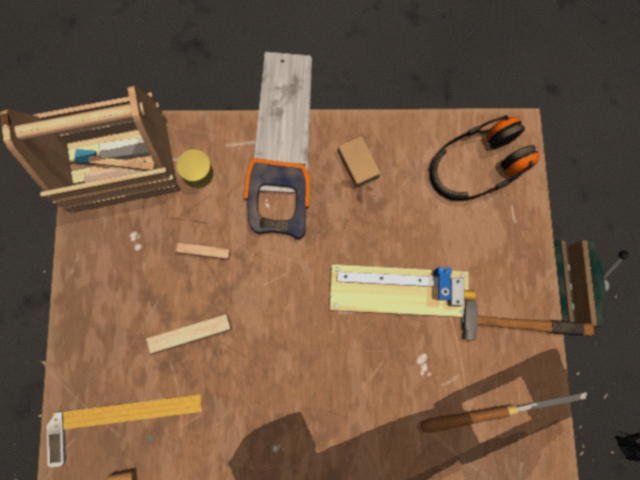

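View pics/scene0.png

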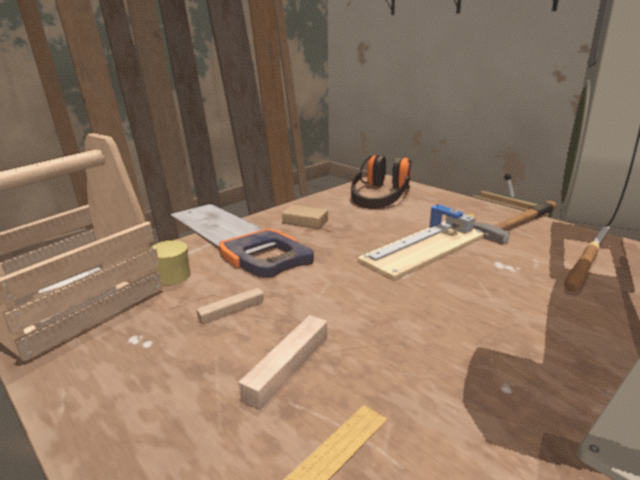

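View pics/wrist0.png

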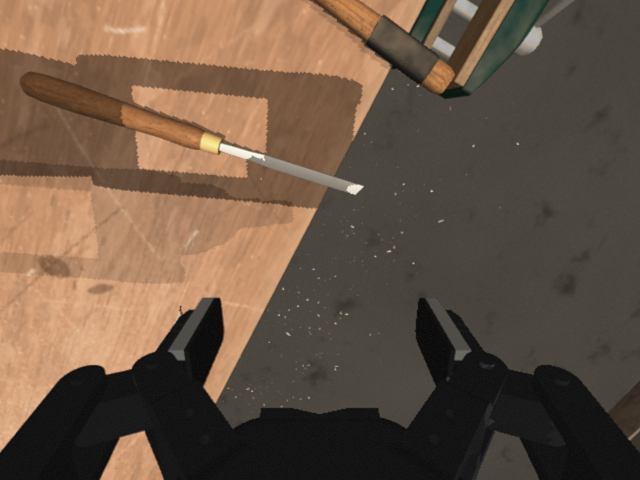

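Top view: the bar is at about (188,334), the brown stick at (203,250) and the jig bed around (400,290), with its fence on the upper side and the stop at (457,292). I'll measure them now.

```bash
cat > h.py <<'E'
import numpy as np, cv2
from scipy.spatial.transform import Rotation as R
def K(ci):
    f=240/np.tan(np.radians(ci["fov_y"]/2)); return f,ci["cx"],ci["cy"]
def Rc(ci): return R.from_euler("xyz",ci["orientation"],degrees=True).as_matrix()
def cast(ci,uv,z):
    f,cx,cy=K(ci); uv=np.atleast_2d(uv).astype(float)
    d=np.c_[(uv[:,0]-cx)/f,(uv[:,1]-cy)/f,np.ones(len(uv))]@Rc(ci).T
    o=np.array(ci["origin"]); return o+d*((z-o[2])/d[:,2])[:,None]
def proj(ci,P):
    f,cx,cy=K(ci); p=(np.atleast_2d(P)-ci["origin"])@Rc(ci); return np.c_[cx+f*p[:,0]/p[:,2],cy+f*p[:,1]/p[:,2]]
E
python3 - <<'E'
from bench import *
from h import *
p=cv2.imread("pics/top0.png")
a=cv2.resize(p[300:370,130:250],None,fx=6,fy=6,interpolation=cv2.INTER_CUBIC);cv2.imwrite("pics/barcrop.png",a)
a=cv2.resize(p[250:330,320:490],None,fx=4.5,fy=4.5,interpolation=cv2.INTER_CUBIC);cv2.imwrite("pics/jigcrop.png",a)
hsv=cv2.cvtColor(p,cv2.COLOR_BGR2HSV)
print(hsv[334,188],hsv[330,140],hsv[300,400],hsv[300,440],hsv[280,380],hsv[320,170], hsv[250,203])
E
```

```text
[ 19  77 215] [ 13 121 152] [ 30  83 216] [ 25  76 162] [113   5 202] [ 13 126 142] [ 14 102 214]
```

View pics/barcrop.png

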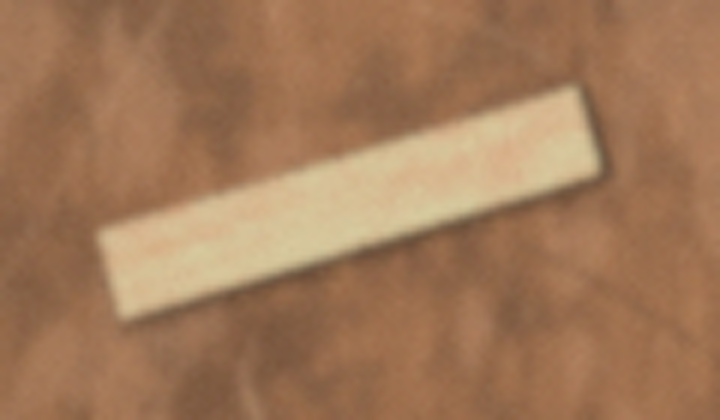

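View pics/jigcrop.png

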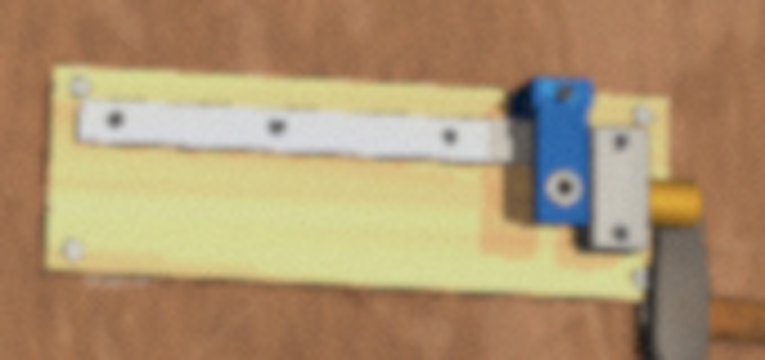

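The bar shows as a clean pale quad. The jig bed, white fence, blue bush arm and grey stop are clear, and a hammer lies just beyond the stop's near corner.

```bash
python3 - <<'E'
from bench import *
from h import *
p=cv2.imread("pics/top0.png"); ci=camera_info("top")
hsv=cv2.cvtColor(p,cv2.COLOR_BGR2HSV)
def rect(m,name):
    c=max(cv2.findContours(m,cv2.RETR_EXTERNAL,cv2.CHAIN_APPROX_NONE)[0],key=cv2.contourArea)
    r=cv2.minAreaRect(c); print(name,r); return c,cv2.boxPoints(r)
def sub(m,y0,y1,x0,x1):
    o=np.zeros_like(m);o[y0:y1,x0:x1]=m[y0:y1,x0:x1];return o
mb=sub(cv2.inRange(hsv,(10,40,175),(35,105,255)),305,365,135,240)
c,b=rect(mb,"bar")
w=cast(ci,c[:,0,:],31)[:,:2].astype(np.float32); r=cv2.minAreaRect(w); print("bar world",r, cv2.boxPoints(r))
mj=sub(cv2.inRange(hsv,(22,50,150),(40,160,255)),255,325,322,475)
mj=cv2.morphologyEx(mj,cv2.MORPH_OPEN,np.ones((3,3)))
c,b=rect(mj,"jig")
w=cast(ci,c[:,0,:],12)[:,:2].astype(np.float32); r=cv2.minAreaRect(w); print("jig world",r, cv2.boxPoints(r))
ff=sub(cv2.inRange(hsv,(0,0,170),(180,35,255)),268,290,336,436)
c,b=rect(ff,"fence")
w=cast(ci,c[:,0,:],20)[:,:2].astype(np.float32); r=cv2.minAreaRect(w); print("fence world",r, cv2.boxPoints(r))
# bush centre (crop px 564,187)
print("bush",cast(ci,[320+564/4.5,250+187/4.5],64))
# tool axes
s=sense();print(R.from_euler("xyz",s["tcp_rot"],degrees=True).as_matrix().round(3))
E
```

```text
bar ((187.31411743164062, 333.08660888671875), (15.718400955200195, 83.72513580322266), 73.1416015625)
bar world ((434.8250427246094, 237.0137939453125), (31.459705352783203, 164.28692626953125), 15.822178840637207) [[397.29453 311.75626]
 [442.0878  153.69376]
 [472.35556 162.27133]
 [427.5623  320.33383]]
jig ((396.273681640625, 297.59320068359375), (132.76699829101562, 30.284889221191406), 4.184916019439697)
jig world ((500.4111328125, -189.52645874023438), (276.7142639160156, 63.18482208251953), 84.83240509033203) [[ 456.4854  -324.47574]
 [ 519.4134  -330.16675]
 [ 544.33685  -54.57718]
 [ 481.40887  -48.88617]]
fence ((384.5713195800781, 278.5968322753906), (95.28369903564453, 9.29308032989502), 2.9108378887176514)
fence world ((539.4996337890625, -165.65802001953125), (198.74746704101562, 19.50177764892578), 86.15394592285156) [[ 523.1051   -264.1539  ]
 [ 542.563    -265.462   ]
 [ 555.89417   -67.16214 ]
 [ 536.4363    -65.854034]]
bush [[ 505.8324341  -279.48900669   64.        ]]
[[ 0.892  0.453 -0.001]
 [ 0.453 -0.892  0.001]
 [ 0.    -0.001 -1.   ]]
```

Call:
jog_arm:
  plan:
    - [[0,0,-2],[0.012,-0.015,0.002],1]
    - [[0,0,-6],[0.037,-0.046,0.006],1]
    - [[0,0,-12],[0.07,-0.085,0.012],1]
    - [[0,0,-18],[0.105,-0.13,0.02],1]
    - [[0,0,-24],[0.14,-0.175,0.028],1]
    - [[0,0,-30],[0.175,-0.22,0.036],1]
    - [[0,0,-36],[0.21,-0.265,0.044],1]
    - [[0,0,-42],[0.245,-0.31,0.052],1]
    - [[0,0,-48],[0.28,-0.352,0.06],1]
    - [[0,0,-53],[0.315,-0.395,0.066],1]
    - [[0,0,-58],[0.35,-0.438,0.072],1]
    - [[0,0,-63],[0.385,-0.48,0.078],1]

```text
time: 1.65
tool_pos: [397.7, 69.2, 170.2]
tcp_rot: [180.0, 0.0, 90.1]
ft_force: [2.0, -0.7, 0.7]
finger_gap: 85.4
```

Call:
jog_arm:
  plan:
    - [[0,0,-4],[0.04,0.009,0.005],1]
    - [[0,0,-8],[0.08,0.018,0.01],1]
    - [[0,0,-12],[0.12,0.027,0.015],1]
    - [[0,0,-15],[0.15,0.033,0.019],1]
    - [[0,0,-15.9],[0.167,0.0365,0.02],1]
    - [[0,0,-15.9],[0.17,0.037,0.02],1]
    - [[0,0,-15.9],[0.17,0.037,0.02],1]

```text
time: 2.52
tool_pos: [434.9, 236.6, 150.3]
tcp_rot: [-180.0, 0.0, 105.8]
ft_force: [0.1, 0.0, -1.5]
finger_gap: 85.5
```

```bash
python3 - <<'E'
from bench import *
from h import *
s=sense(); ci=camera_info("wrist"); p,d=snapshot("wrist"); cv2.imwrite("pics/w1.png",p)
print(s["time"],s["tool_pos"],s["tcp_rot"],s["ft_force"]); print(ci)
hsv=cv2.cvtColor(p,cv2.COLOR_BGR2HSV)
m=cv2.inRange(hsv,(10,20,170),(35,112,255)); cv2.imwrite("pics/w1m.png",m)
E
```

```text
2.525 [434.85250954 236.58978208 150.32957189] [-1.79985030e+02  2.11266184e-02  1.05764222e+02] [ 5.28152965e-02  7.68120691e-04 -1.45880365e+00]
{'fov_y': 70.64910873128477, 'cx': 319.2036357652007, 'cy': 231.28725236747508, 'origin': array([411.5024029 , 316.97971796, 276.06003016]), 'orientation': array([1.61136471e+02, 6.25318949e-02, 1.57689112e+01])}
```

View pics/w1.png

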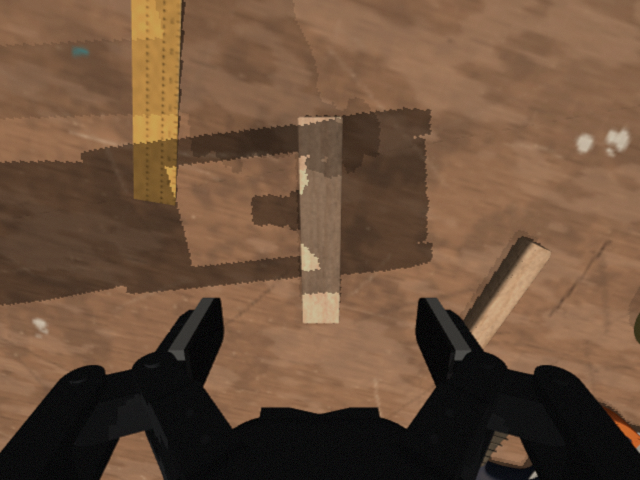

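The bar stands upright in the wrist view, corners about (299,117), (342,117), (303,323), (339,323), centred between the fingers. The stick lies off to the right, (470–550, 235–350).

```bash
python3 - <<'E'
from bench import *
from h import *
ci=camera_info("wrist")
for q in [(299,117),(342,117),(303,323),(339,323)]: print(q,cast(ci,q,31).round(1))
c=cast(ci,[(299,117),(342,117),(303,323),(339,323)],31); print("centre",c.mean(0)); v=c[:2].mean(0)-c[2:].mean(0); print(np.linalg.norm(v),np.degrees(np.arctan2(v[1],v[0]))-90)
s=sense(); T=R.from_euler("xyz",s["tcp_rot"],degrees=True).as_matrix()
st=cast(camera_info("top"),[(176,248),(229,258),(230,250),(177,243)],20); print(st.round(0)); print("stick in tool",((st-s["tool_pos"])@T).round(0))
print("bar ctr in tool",((c.mean(0)-s["tool_pos"])@T).round(1))
E
```

```text
(299, 117) [[398.2 312.1  31. ]]
(342, 117) [[426.6 320.1  31. ]]
(303, 323) [[443.1 153.8  31. ]]
(339, 323) [[472.3 162.1  31. ]]
centre [435.06911825 237.00716617  31.        ]
164.51469716679864 15.969843603066053
[[611. 268.  20.]
 [588. 158.  20.]
 [605. 156.  20.]
 [621. 266.  20.]]
stick in tool [[ -17.  178.  130.]
 [-117.  126.  130.]
 [-124.  142.  130.]
 [ -22.  187.  130.]]
bar ctr in tool [  0.6   0.3 119.4]
```

Call:
jog_arm:
  plan:
    - [[0,0,0],[0,0,0.012],1]
    - [[0,0,0],[0,0,0.035],1]
    - [[0,0,0],[0,0,0.06],1]
    - [[0,0,0],[0,0,0.085],1]
    - [[0,0,0],[0,0,0.105],1]
    - [[0,0,0],[0,0,0.117],1]
    - [[0,0,0],[0,0,0.122],1]
    - [[0,0,0],[0,0,0.122],1]
    - [[0,0,0],[0,0,0.122],0]
    - [[0,0,0],[0,0,0.122],-0.3]
    - [[0,0,0],[0,0,0.122],-0.6]
    - [[0,0,0],[0,0,0.122],-1]
  force: 50

```text
time: 4.08
tool_pos: [435.4, 237.5, 28.9]
tcp_rot: [179.9, -0.0, 105.8]
ft_force: [-0.5, -1.4, 4.3]
finger_gap: 29.6
```

Call:
jog_arm:
  plan:
    - [[0,0,0],[0,0,0],-1]
    - [[0,0,0],[0,0,0],-1]
    - [[0,0,0],[0,0,0],-1]
    - [[0,0,0],[0,0,0],-1]

```text
time: 4.58
tool_pos: [435.4, 237.5, 28.9]
tcp_rot: [179.9, -0.0, 105.8]
ft_force: [-0.2, -0.6, 5.8]
finger_gap: 30.2
```

```bash
python3 - <<'E'
from bench import *
from h import *
s=sense(); print(s["tool_pos"],s["ft_force"],s["finger_gap"]); p,d=snapshot("wrist"); cv2.imwrite("pics/w2.png",p)
E
```

```text
[435.43483543 237.51539444  28.91928441] [-0.23257912 -0.56319113  5.84296268] 30.15204871959276
```

View pics/w2.png

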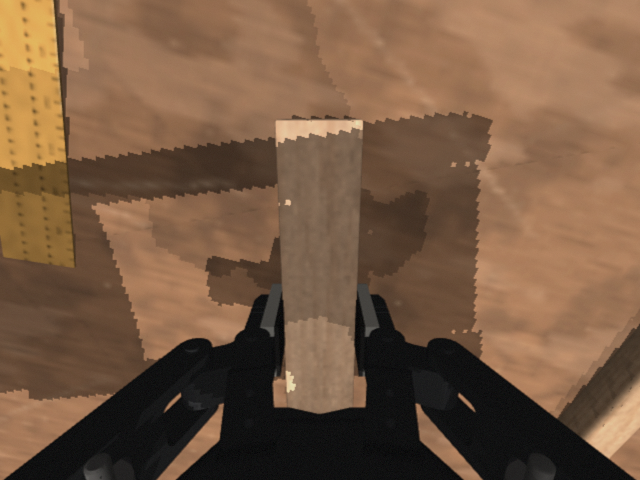

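Call:
jog_arm:
  plan:
    - [[0,0,0],[0,0,-0.01],-1]
    - [[0,0,0],[0,0,-0.03],-1]
    - [[0,0,0],[0,0,-0.06],-1]
    - [[0,0,0],[-0.015,-0.001,-0.085],-1]
    - [[0,0,2],[-0.045,-0.004,-0.1],-1]
    - [[0,0,5],[-0.09,-0.008,-0.1],-1]
    - [[0,0,8],[-0.14,-0.012,-0.1],-1]
    - [[0,0,11],[-0.19,-0.017,-0.1],-1]
    - [[0,0,14],[-0.24,-0.021,-0.1],-1]
    - [[0,0,17],[-0.29,-0.026,-0.1],-1]
    - [[0,0,19],[-0.335,-0.03,-0.1],-1]
    - [[0,0,19.65],[-0.37,-0.033,-0.1],-1]

```text
time: 6.12
tool_pos: [503.8, -129.6, 128.5]
tcp_rot: [-180.0, 0.0, 86.1]
ft_force: [-0.6, 0.9, -0.8]
finger_gap: 29.9
```

```bash
python3 - <<'E'
from bench import *
from h import *
s=sense(); ci=camera_info("wrist"); print(s["time"],s["tool_pos"],s["tcp_rot"],s["ft_force"],s["finger_gap"]); p,d=snapshot("wrist"); cv2.imwrite("pics/w3.png",p)
E
```

```text
6.125 [ 503.75967394 -129.59998819  128.483553  ] [-1.79982430e+02  6.35889031e-04  8.60603657e+01] [-0.55838192  0.8583973  -0.79593519] 29.858897044539706
```

View pics/w3.png

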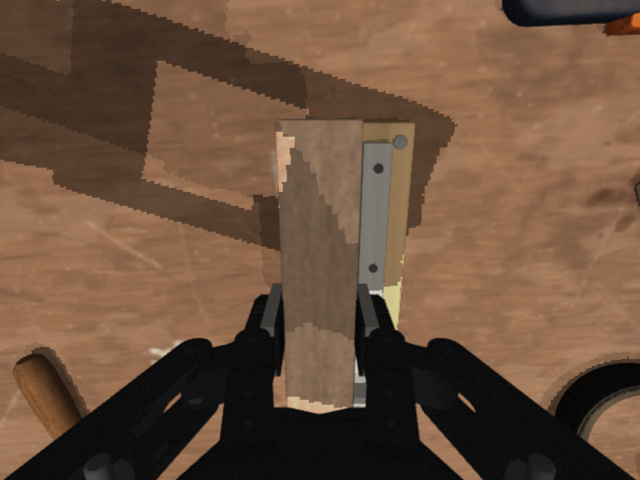

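The held bar is at the centre. To its right is the fence, with its end corner near (391,143), and the bed's far corner is near (414,123). I'll use both to refine the jig pose.

```bash
python3 - <<'E'
from bench import *
from h import *
p=cv2.imread("pics/w3.png")
a=cv2.resize(p[110:310,350:430],None,fx=5,fy=3,interpolation=cv2.INTER_CUBIC);cv2.imwrite("pics/w3c.png",a)
hsv=cv2.cvtColor(p,cv2.COLOR_BGR2HSV)
ci=camera_info("wrist")
P=[];B=[]
g=hsv[:,:,1].astype(float)
gb=cv2.GaussianBlur(g,(3,3),0)
for r in range(155,260,5):
    row=gb[r]; 
    # fence outer edge: saturation rise
    seg=np.diff(row[378:402]); c=378+np.argmax(seg)+.5; P.append((c,r))
P=np.array(P); print(P.T)
w=cast(ci,P,20); vx,vy,_,_=cv2.fitLine(w[:,:2].astype(np.float32),cv2.DIST_HUBER,0,.01,.01).ravel(); print("fence outer dir yaw",np.degrees(np.arctan2(vy,vx))-90, w[0],w[-1])
print("fence corner outer",cast(ci,(391,143),20),"bed corner",cast(ci,(414.5,123),12))
E
```

```text
[[391.5 391.5 391.5 390.5 390.5 390.5 389.5 389.5 389.5 388.5 388.5 388.5
  387.5 387.5 387.5 386.5 386.5 386.5 385.5 385.5 385.5]
 [155.  160.  165.  170.  175.  180.  185.  190.  195.  200.  205.  210.
  215.  220.  225.  230.  235.  240.  245.  250.  255. ]]
fence outer dir yaw -3.8303986 [556.48988639 -78.70286407  20.        ] [ 551.96168055 -152.16652195   20.        ]
fence corner outer [[556.15918259 -70.75115362  20.        ]] bed corner [[573.75702723 -59.33452026  12.        ]]
```

View pics/w3c.png

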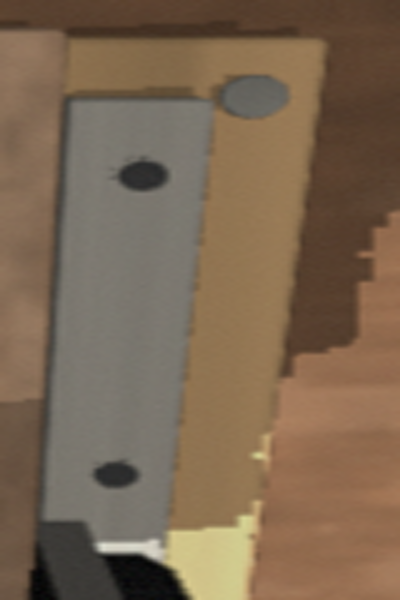

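Call:
jog_arm:
  plan:
    - [[0,0,0],[-0.008,0.003,0],-1]
    - [[0,0,0],[-0.022,0.007,0.005],-1]
    - [[0,0,0],[-0.03,0.0095,0.017],-1]
    - [[0,0,0],[-0.03,0.0095,0.035],-1]
    - [[0,0,0],[-0.03,0.0095,0.053],-1]
    - [[0,0,0],[-0.03,0.0095,0.067],-1]
    - [[0,0,0],[-0.03,0.0095,0.077],-1]
    - [[0,0,0],[-0.03,0.0095,0.082],-1]
    - [[0,0,0],[-0.03,0.0095,0.084],-1]
    - [[0,0,0],[-0.03,0.0095,0.084],-1]
    - [[0,0,0],[-0.03,0.0095,0.084],-1]

```text
time: 7.55
tool_pos: [511.9, -158.5, 44.9]
tcp_rot: [179.9, 0.0, 86.2]
ft_force: [-0.5, -0.4, -0.6]
finger_gap: 29.7
```

```bash
python3 - <<'E'
from bench import *
from h import *
s=sense(); print(s["time"],s["tool_pos"],s["tcp_rot"],s["ft_force"],s["wrist_torque"],s["finger_gap"]); p,d=snapshot("wrist"); cv2.imwrite("pics/w4.png",p)
p,d=snapshot("scene"); cv2.imwrite("pics/s4.png",cv2.resize(p[150:330,330:570],None,fx=3,fy=3,interpolation=cv2.INTER_CUBIC))
p,d=snapshot("top"); cv2.imwrite("pics/t4.png",cv2.resize(p[250:330,320:490],None,fx=4.5,fy=4.5,interpolation=cv2.INTER_CUBIC))
E
```

```text
7.55 [ 511.8817256  -158.50015195   44.87916994] [1.79943753e+02 1.83869722e-02 8.61640743e+01] [-0.48499288 -0.3641405  -0.55091699] [ 0.01479937 -0.01511571 -0.03675196] 29.684221811842527
```

View pics/w4.png

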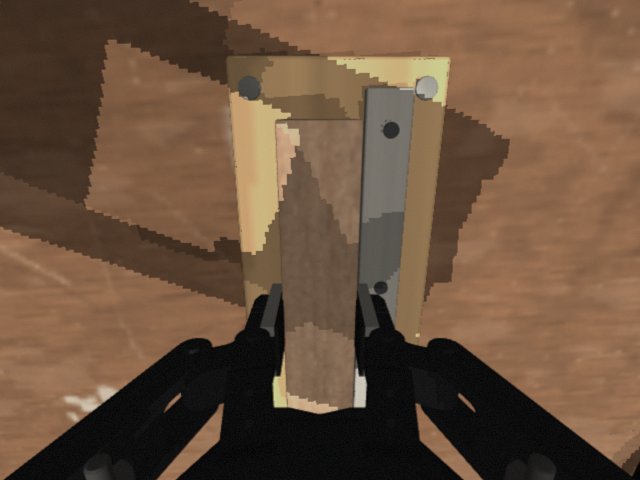

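View pics/s4.png

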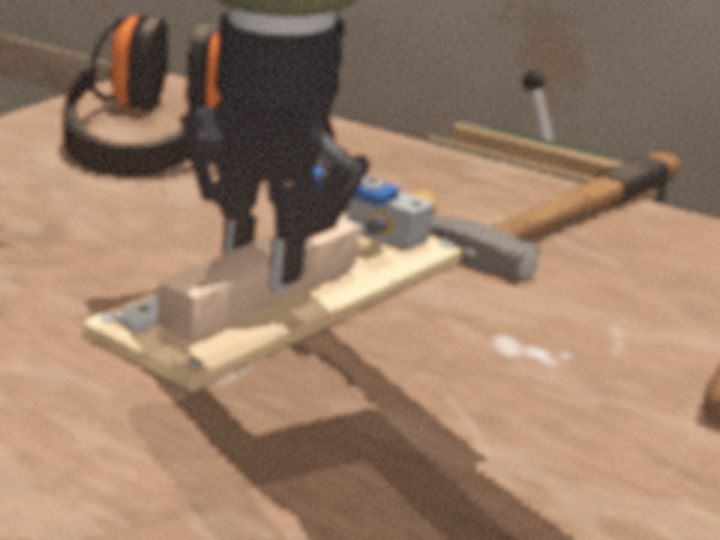

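View pics/t4.png

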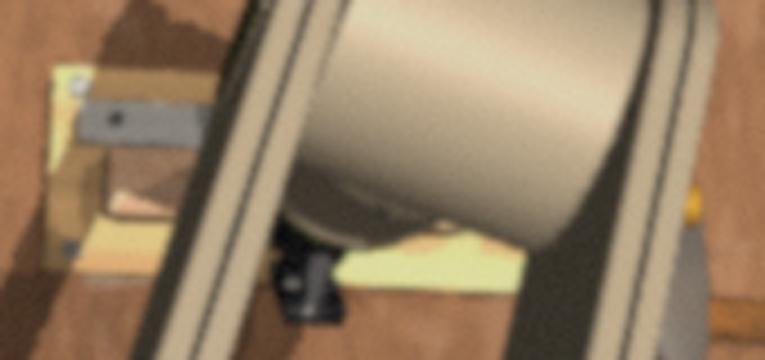

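The wrist view shows the bar on the near side of the fence with the yaw matched. The scene view shows it just above the bed and short of the plunger. Next I lower it to light contact.

Call:
jog_arm:
  plan:
    - [[0,0,0],[0,0,0.002],-1]
    - [[0,0,0],[0,0,0.0035],-1]
    - [[0,0,0],[0,0,0.0045],-1]
    - [[0,0,0],[0,0,0.0045],-1]
    - [[0,0,0],[0,0,0.0045],-1]

```text
time: 8.32
tool_pos: [511.5, -158.3, 40.9]
tcp_rot: [-180.0, 0.0, 86.2]
ft_force: [-6.7, 2.8, 12.2]
finger_gap: 29.9
```

Call:
jog_arm:
  plan:
    - [[0,0,0],[0,0,-0.0005],-1]
    - [[0,0,0],[0,0,-0.0005],-1]
    - [[0,0,0],[0,0,-0.0005],-1]

```text
time: 8.7
tool_pos: [511.5, -158.3, 40.9]
tcp_rot: [-180.0, 0.0, 86.2]
ft_force: [-4.7, 1.3, 8.2]
finger_gap: 30.0
```

```bash
python3 - <<'E'
from bench import *
from h import *
s=sense(); print(s["time"],s["tool_pos"],s["tcp_rot"],s["ft_force"],s["wrist_torque"],s["finger_gap"]); p,d=snapshot("wrist"); cv2.imwrite("pics/w5.png",p)
cv2.imwrite("pics/w5c.png",cv2.resize(p[80:320,220:460],None,fx=2.5,fy=2.5,interpolation=cv2.INTER_CUBIC))
E
```

```text
8.7 [ 511.46477833 -158.33105419   40.94891978] [-1.79988956e+02  6.10899712e-04  8.61689402e+01] [-4.7361109   1.25591464  8.17393375] [0.21942043 0.7180378  0.02107064] 30.025880602296866
```

View pics/w5c.png

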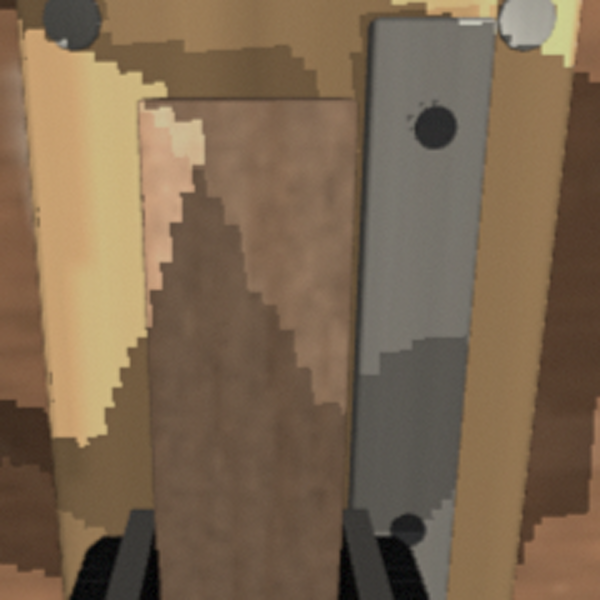

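A thin gap to the fence is still visible on the right edge of the bar, about 355 vs 368 in the crop. I'll slide it towards the fence.

Call:
jog_arm:
  plan:
    - [[0,0,0],[0,0.001,-0.0003],-1]
    - [[0,0,0],[0,0.002,-0.0003],-1]
    - [[0,0,0],[0,0.0025,-0.0003],-1]
    - [[0,0,0],[0,0.0025,-0.0003],-1]

```text
time: 9.25
tool_pos: [513.6, -158.6, 40.9]
tcp_rot: [-179.9, 0.0, 86.2]
ft_force: [-5.8, 1.1, 7.0]
finger_gap: 30.0
```

Call:
jog_arm:
  plan:
    - [[0,0,0],[0,0.0005,0],-1]
    - [[0,0,0],[0,0.001,0],-1]
    - [[0,0,0],[0,0.001,0],-1]

```text
time: 9.62
tool_pos: [514.6, -158.7, 40.9]
tcp_rot: [-179.9, 0.0, 86.2]
ft_force: [-5.8, 0.6, 7.6]
finger_gap: 29.6
```

Call:
jog_arm:
  plan:
    - [[0,0,0],[0,0.0005,0],-1]
    - [[0,0,0],[0,0.001,0],-1]
    - [[0,0,0],[0,0.001,0],-1]

```text
time: 10.0
tool_pos: [515.6, -158.7, 40.9]
tcp_rot: [-179.9, 0.0, 86.2]
ft_force: [-5.0, 1.3, 7.1]
finger_gap: 30.0
```

Call:
jog_arm:
  plan:
    - [[0,0,0],[0,0.0005,0],-1]
    - [[0,0,0],[0,0.001,0],-1]
    - [[0,0,0],[0,0.001,0],-1]

```text
time: 10.38
tool_pos: [515.7, -158.7, 40.9]
tcp_rot: [-179.8, -0.0, 86.2]
ft_force: [-10.7, 0.7, 12.6]
finger_gap: 30.0
```

```bash
python3 - <<'E'
from bench import *
from h import *
s=sense(); print(s["time"],s["tool_pos"],s["tcp_rot"],s["ft_force"],s["wrist_torque"],s["finger_gap"]); p,d=snapshot("wrist"); cv2.imwrite("pics/w6.png",p)
cv2.imwrite("pics/w6c.png",cv2.resize(p[80:320,220:460],None,fx=2.5,fy=2.5,interpolation=cv2.INTER_CUBIC))
E
```

```text
10.375 [ 515.74450896 -158.74058854   40.94899679] [-1.79831822e+02 -1.80233033e-03  8.61687360e+01] [-10.74631195   0.6998449   12.56469299] [ 0.10635588  1.7581624  -0.03613135] 30.007086726105506
```

View pics/w6c.png

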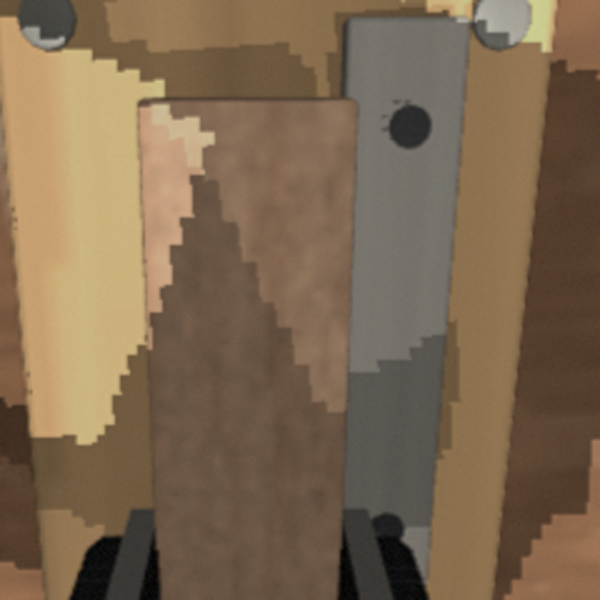

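The TCP stopped at x=515.7 and the fence-side force rose. The crop shows no gap between bar and fence, so the bar is seated. Now I slide it along.

Call:
jog_arm:
  plan:
    - [[0,0,0],[-0.002,0,-0.0003],-1]
    - [[0,0,0],[-0.006,0,-0.0003],-1]
    - [[0,0,0],[-0.011,0,-0.0003],-1]
    - [[0,0,0],[-0.017,0,-0.0003],-1]
    - [[0,0,0],[-0.023,0,-0.0003],-1]
    - [[0,0,0],[-0.028,0,-0.0003],-1]
    - [[0,0,0],[-0.032,0,-0.0003],-1]
    - [[0,0,0],[-0.034,0,-0.0003],-1]
    - [[0,0,0],[-0.035,0,-0.0003],-1]
    - [[0,0,0],[-0.035,0,-0.0003],-1]

```text
time: 11.68
tool_pos: [513.7, -190.8, 40.9]
tcp_rot: [-179.8, -0.3, 86.2]
ft_force: [-7.0, 14.1, 14.0]
finger_gap: 30.0
```

```bash
python3 - <<'E'
from bench import *
from h import *
s=sense(); print(s["time"],s["tool_pos"],s["tcp_rot"],s["ft_force"],s["wrist_torque"],s["finger_gap"]); p,d=snapshot("wrist"); cv2.imwrite("pics/w7.png",p)
p,d=snapshot("scene"); cv2.imwrite("pics/s7.png",cv2.resize(p[150:330,330:570],None,fx=3,fy=3,interpolation=cv2.INTER_CUBIC))
E
```

```text
11.675 [ 513.70411318 -190.79080061   40.92640807] [-179.82644125   -0.26727527   86.17090684] [-6.9814542  14.13440302 13.9604279 ] [ 2.27166638  1.15998496 -0.31887776] 29.98266366606698
```

View pics/w7.png

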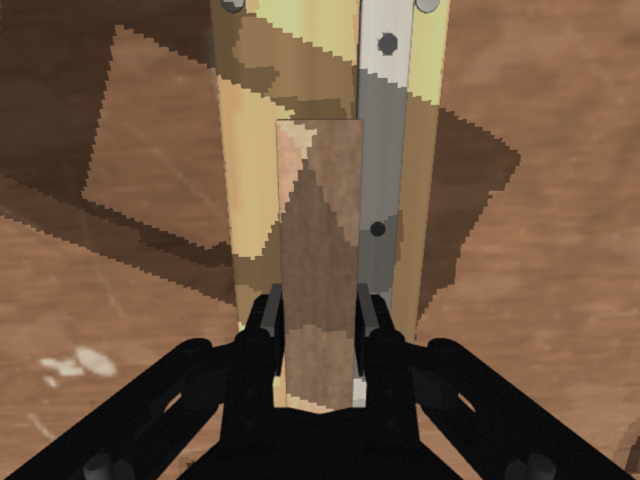

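View pics/s7.png

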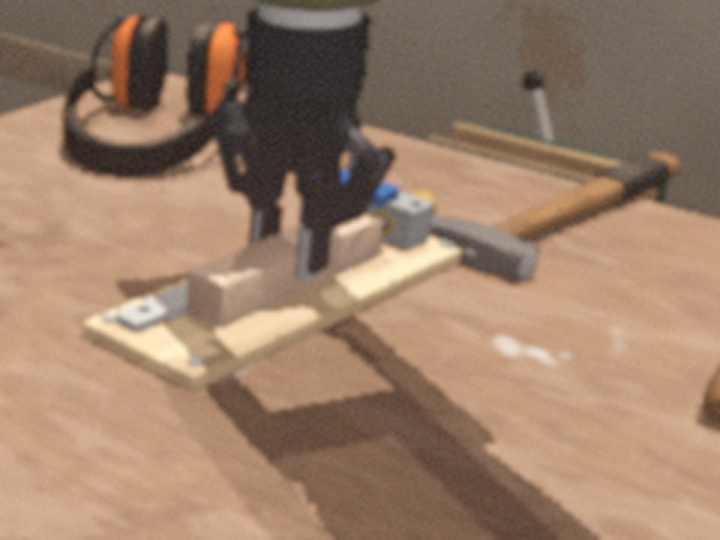

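Call:
jog_arm:
  plan:
    - [[0,0,0],[0,0,-0.0006],-1]
    - [[0,0,0],[0,0,-0.001],-1]
    - [[0,0,0],[0,0,-0.001],-1]

```text
time: 12.15
tool_pos: [513.5, -192.7, 41.0]
tcp_rot: [-179.9, -0.1, 86.2]
ft_force: [-4.5, 3.5, 1.0]
finger_gap: 29.9
```

Call:
jog_arm:
  plan:
    - [[0,0,0],[-0.001,0,0],-1]
    - [[0,0,0],[-0.002,0,0],-1]
    - [[0,0,0],[-0.003,0,0],-1]
    - [[0,0,0],[-0.003,0,0],-1]

```text
time: 12.65
tool_pos: [513.3, -196.0, 41.0]
tcp_rot: [-179.9, -0.1, 86.2]
ft_force: [-4.8, 3.0, 0.3]
finger_gap: 30.2
```

```bash
python3 - <<'E'
from bench import *
from h import *
s=sense(); print(s["time"],s["tool_pos"],s["tcp_rot"],s["ft_force"],s["wrist_torque"],s["finger_gap"])
E
```

```text
12.65 [ 513.34565063 -195.98098903   41.048465  ] [-1.79861934e+02 -7.37332078e-02  8.61500317e+01] [-4.83597522  2.96134332  0.34426781] [ 0.57151202  0.6848645  -0.24269052] 30.158319239701473
```

Call:
jog_arm:
  plan:
    - [[0,0,0],[-0.002,0,0.0003],-1]
    - [[0,0,0],[-0.004,0,0.0003],-1]
    - [[0,0,0],[-0.006,0,0.0003],-1]
    - [[0,0,0],[-0.008,0,0.0003],-1]
    - [[0,0,0],[-0.009,0,0.0003],-1]
    - [[0,0,0],[-0.01,0,0.0003],-1]
    - [[0,0,0],[-0.01,0,0.0003],-1]

```text
time: 13.52
tool_pos: [512.8, -204.1, 41.0]
tcp_rot: [-179.8, -0.2, 86.2]
ft_force: [-3.9, 13.0, 6.2]
finger_gap: 30.1
```

Call:
jog_arm:
  plan:
    - [[0,0,0],[-0.001,0,0],-1]
    - [[0,0,0],[-0.002,0,0],-1]
    - [[0,0,0],[-0.003,0,0],-1]
    - [[0,0,0],[-0.003,0,0],-1]
    - [[0,0,0],[-0.003,0,0],-1]

```text
time: 14.15
tool_pos: [512.6, -206.8, 41.0]
tcp_rot: [-179.8, -0.3, 86.2]
ft_force: [-4.9, 14.5, 7.1]
finger_gap: 29.8
```

Call:
jog_arm:
  plan:
    - [[0,0,0],[-0.001,0,-0.0002],-1]
    - [[0,0,0],[-0.002,0,-0.0003],-1]
    - [[0,0,0],[-0.003,0,-0.0003],-1]
    - [[0,0,0],[-0.004,0,-0.0003],-1]
    - [[0,0,0],[-0.004,0,-0.0003],-1]
    - [[0,0,0],[-0.004,0,-0.0003],-1]

```text
time: 14.9
tool_pos: [512.3, -211.0, 41.0]
tcp_rot: [-179.8, -0.2, 86.2]
ft_force: [-3.6, 13.9, 4.3]
finger_gap: 29.7
```

Call:
jog_arm:
  plan:
    - [[0,0,0],[-0.001,0,0],-1]
    - [[0,0,0],[-0.002,0,0],-1]
    - [[0,0,0],[-0.003,0,0],-1]
    - [[0,0,0],[-0.003,0,0],-1]

```text
time: 15.4
tool_pos: [512.1, -213.4, 41.0]
tcp_rot: [-179.8, -0.3, 86.2]
ft_force: [-4.4, 16.4, 5.4]
finger_gap: 29.9
```

Call:
jog_arm:
  plan:
    - [[0,0,0],[-0.0007,0.0002,0],-1]
    - [[0,0,0],[-0.0015,0.0003,0],-1]
    - [[0,0,0],[-0.0015,0.0003,0],-1]
    - [[0,0,0],[-0.0015,0.0003,0],-1]

```text
time: 15.9
tool_pos: [512.2, -213.5, 41.0]
tcp_rot: [-179.8, -0.4, 86.2]
ft_force: [-5.2, 23.4, 10.8]
finger_gap: 30.0
```

Call:
jog_arm:
  plan:
    - [[0,0,0],[-0.0007,0,0],-1]
    - [[0,0,0],[-0.0015,0,0],-1]
    - [[0,0,0],[-0.0015,0,0],-1]
    - [[0,0,0],[-0.0015,0,0],-1]

```text
time: 16.4
tool_pos: [512.2, -213.5, 41.0]
tcp_rot: [-179.8, -0.6, 86.2]
ft_force: [-6.6, 29.1, 13.4]
finger_gap: 30.1
```

Force climbed 16→23→29 N with no further motion at y=-213.5, which means a hard stop. I'll verify by picture.

Call:
jog_arm:
  plan:
    - [[0,0,0],[0,0,-0.0004],-1]
    - [[0,0,0],[0,0,-0.0008],-1]
    - [[0,0,0],[0,0,-0.0008],-1]

```text
time: 16.77
tool_pos: [512.1, -213.5, 41.0]
tcp_rot: [-179.8, -0.6, 86.2]
ft_force: [-1.8, 28.4, 5.4]
finger_gap: 29.8
```

```bash
python3 - <<'E'
from bench import *
from h import *
s=sense(); print(s["time"],s["tool_pos"],s["tcp_rot"],s["ft_force"],s["wrist_torque"],s["finger_gap"]); ci=camera_info("wrist");p,d=snapshot("wrist"); cv2.imwrite("pics/w8.png",p)
p,d=snapshot("scene"); cv2.imwrite("pics/s8f.png",p);cv2.imwrite("pics/s8.png",cv2.resize(p[190:290,400:530],None,fx=6,fy=6,interpolation=cv2.INTER_CUBIC))
cs=camera_info("scene")
# expected bar end (stop face), scene crop coords, near-top edge
print(ci)
E
```

```text
16.775 [ 512.11675069 -213.49593024   41.01741341] [-179.75771747   -0.55311191   86.20810036] [-1.80180374 28.38090093  5.39439726] [ 4.21361722  0.23673522 -0.33907229] 29.796905100339863
{'fov_y': 70.64910873128477, 'cx': 319.2036357652007, 'cy': 231.28725236747508, 'origin': array([ 517.21706943, -131.4971689 ,  167.55867347]), 'orientation': array([161.69637234,   0.2690734 ,  -3.78290636])}
```

View pics/w8.png

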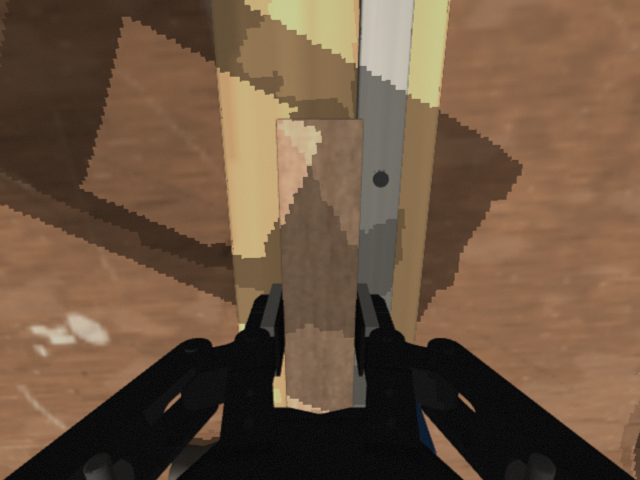

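View pics/s8.png

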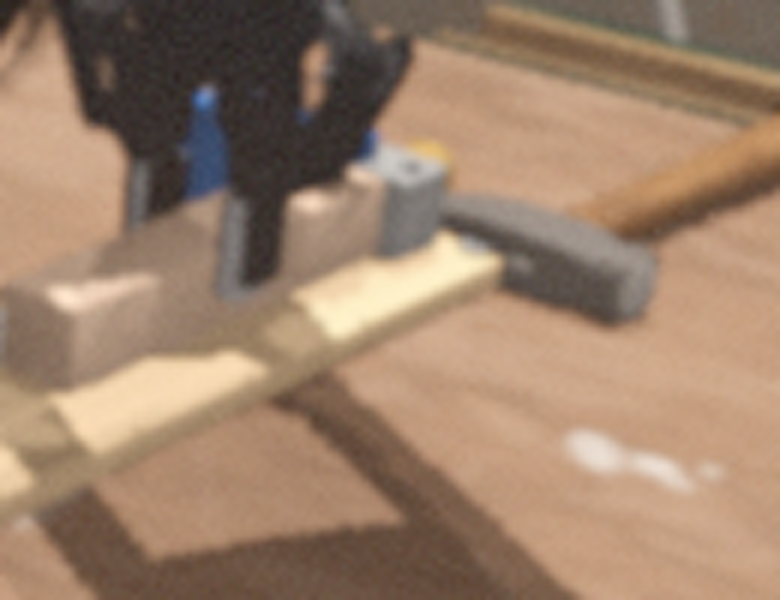

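In the scene crop the bar's end meets the stop block face at about (385,220) with no gap, and the wrist view shows the bar tight to the fence. I'll level the small compliance tilt (0.55°) and restore a light push to the fence.

Call:
jog_arm:
  plan:
    - [[0,-0.2,0],[0,0.0003,0],-1]
    - [[-0.1,-0.4,0],[0,0.0008,0],-1]
    - [[-0.2,-0.5,0],[0,0.001,0],-1]
    - [[-0.2,-0.5,0],[0,0.001,0],-1]
    - [[-0.2,-0.5,0],[0,0.001,0],-1]

```text
time: 17.5
tool_pos: [512.1, -213.5, 40.9]
tcp_rot: [-179.8, -0.1, 86.2]
ft_force: [-7.4, 29.1, 10.0]
finger_gap: 30.1
```

```bash
python3 - <<'E'
from bench import *
s=sense(); print(s["time"],s["tool_pos"],s["tcp_rot"],s["ft_force"],s["wrist_torque"],s["finger_gap"])
E
```

```text
17.5 [ 512.14658368 -213.45504977   40.94650158] [-1.79832671e+02 -7.89724194e-02  8.62038793e+01] [-7.36345218 29.10028385 10.03089967] [ 4.68363148  1.17895388 -0.29994669] 30.13076926876924
```

```bash
python3 - <<'E'
from bench import *
from h import *
ct=camera_info("top"); y=np.array([.0668,.9978])
f=cast(ct,[(320+594/4.5,250+127/4.5),(320+590/4.5,250+245/4.5)],44)[:,:2]; print("stop face Y (top)",f@y)
s=sense(); print("bar end Y by TCP",s["tool_pos"][:2]@y-82.5)
ci=camera_info("wrist"); t=cast(ci,[(277,119.5),(363,119.5)],43); print("tail Y",t[:,:2]@y,"-> end",t[:,:2].mean(0)@y-165)
p,d=snapshot("top"); cv2.imwrite("pics/t9.png",p)
p,d=snapshot("scene"); cv2.imwrite("pics/s9.png",p)
s=sense(); print(s["tool_pos"],s["ft_force"])
E
```

```text
stop face Y (top) [-264.01690616 -262.13766191]
bar end Y by TCP -261.2740568709561
tail Y [-96.65899884 -96.6362719 ] -> end -261.6476353703307
[ 512.18510084 -213.44648416   40.9764533 ] [-6.9234603  29.19031972 10.00040469]
```

View pics/s9.png

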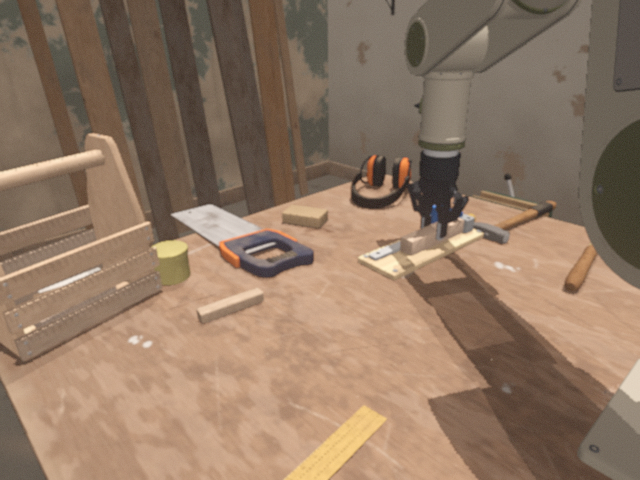

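View pics/t9.png

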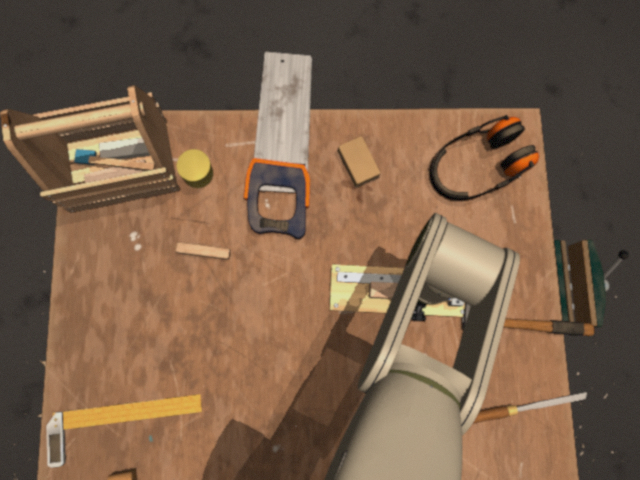

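```bash
python3 -c "
from bench import *
print(hand_in()); s=sense(); print(s['time'],s['tool_pos'],s['ft_force'],s['finger_gap'])"
```

```text
the job is handed in; nothing more can be done
None
the job is handed in; nothing more can be done
```

I laid the square bar on the jig bed about 40 mm short of home, pressed it against the fence, and slid it under the bush, pushing in the plunger until it met the stop. I handed it in at about 17.6 s, still gripped at 50 N; no verdict was reported.

**Last checks**
- **Fence:** the bar pushed against it with about 7 N. Its centre line stayed within about 0.1 mm of where it first met the fence, and its yaw was within about 0.05° of the fence's.
- **Stop:** about 3 mm more commanded travel gave no movement, while the force along the fence rose from 16 to 29 N. That 29 N includes the plunger spring and friction, and it is well under the 60 N limit. The scene picture shows the bar's end meeting the stop block.
- **Tilt:** pushing had tipped the tool by 0.55°. I corrected it to 0.1–0.2°.
- **Surroundings:** in the last pictures the stick, tin, sanding block and the other visible tools look unmoved.

**Disagreement:** by camera and arm position, the bar's end comes out about 1–2 mm short of where the top view puts the stop face. That is about the 2 mm calibration error, so I relied on the force reading and the picture.

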